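# Make up two clock-repair kits

### The job

Make up the two repair kits from the stock on the bench. Yellow tray: the brass barrel in the black-lined bay, the loupe in the cork bay and the red-lidded oil pot in the white bay; green tray: the steel barrel in the black-lined bay and the blue-lidded oil pot in the white bay, with nothing in its cork bay. Stand each part upright and flat on the floor of its bay, set it down without dropping it, and leave the white-lidded pot, the cleaning basket and the movement holder where they are.

Things in the scene. Friction and masses are not known exactly. Their poses are not given: they have to be found in the camera images.
- yellow_tray: fixed shallow yellow tray, 62 x 178 mm, walls 4 mm thick and 12 mm high. Three square bays 54 mm inside in a row along its y axis, told apart by their lining: black rubber (centre at y = +58 mm), brown cork (y = 0), white (y = -58 mm). Bay floors are 4 mm above the bench. Origin: centre of the underside, z up. It lies at any place and may be turned end for end
- green_tray: fixed shallow green tray, 62 x 178 mm, walls 4 mm thick and 12 mm high. Three square bays 54 mm inside in a row along its y axis, told apart by their lining: black rubber (centre at y = +58 mm), brown cork (y = 0), white (y = -58 mm). Bay floors are 4 mm above the bench. Origin: centre of the underside, z up. It lies at any place and may be turned end for end
- brass_barrel: loose clock-spring barrel of golden-brown brass, standing upright: toothed rim 44 mm diameter and 4 mm high at the foot, above it a plain drum 34 mm diameter up to 26 mm, then a dark steel arbor 8 mm diameter up to 34 mm. Grip it by the drum. About 0.13 kg. Origin: centre of the underside, z up
- steel_barrel: loose clock-spring barrel of grey steel, standing upright: toothed rim 44 mm diameter and 4 mm high at the foot, above it a plain drum 34 mm diameter up to 26 mm, then a dark steel arbor 8 mm diameter up to 34 mm. Grip it by the drum. About 0.13 kg. Origin: centre of the underside, z up
- red_pot: loose round oil pot with a red lid, standing upright: black foot 40 mm diameter and 5 mm high, then 32 mm diameter up to 30 mm (black below 13 mm, red lid above), small lid knob 10 mm diameter up to 34 mm. The lid does not come off. About 0.05 kg. Origin: centre of the underside, z up
- blue_pot: loose round oil pot with a blue lid, standing upright: black foot 40 mm diameter and 5 mm high, then 32 mm diameter up to 30 mm (black below 13 mm, blue lid above), small lid knob 10 mm diameter up to 34 mm. The lid does not come off. About 0.05 kg. Origin: centre of the underside, z up
- loupe: loose black watchmaker's loupe standing on its eyecup: foot 38 mm diameter narrowing to 30 mm diameter at 10 mm height, straight from there to the top at 34 mm, where a coated, sea-green lens 18 mm diameter shows inside a black rim. About 0.04 kg. Origin: centre of the underside, z up
- white_pot: loose round oil pot with a white lid, standing upright: black foot 40 mm diameter and 5 mm high, then 32 mm diameter up to 30 mm (black below 13 mm, white lid above), small lid knob 10 mm diameter up to 34 mm. The lid does not come off. About 0.05 kg. Origin: centre of the underside, z up; not part of any kit, stays where it is, among the stock
- basket: loose round steel cleaning basket, closed, 95 mm diameter, 46 mm high, with a 12 mm knob on top up to 54 mm; stands beyond the trays and stays there. Origin: centre of the underside
- holder: loose black round movement holder, 46 mm diameter, 16 mm high, with a 29 mm steel watch movement on it up to 20 mm; stands to the robot's right and stays there. Origin: centre of the underside

How it is judged:
At the end, for the whole second after the job is handed in: All five parts in their named bays: centre within 12 mm of the bay centre along both tray axes, underside at most 4 mm above the bay floor, upright within 0.12 rad, released and at rest (below 0.02 m/s). White-lidded pot, basket and holder within 20 mm of their starts (x of brass_barrel in the frame of yellow_tray between -0.012 and 0.012 m and y of brass_barrel in the frame of yellow_tray between 0.046 and 0.07 m and z of each of brass_barrel, red_pot, loupe in the frame of yellow_tray below 0.008 m and angle between each of brass_barrel, red_pot, loupe, steel_barrel, blue_pot's own z axis and vertical below 0.12 rad and linear speed of each of brass_barrel, red_pot, loupe, steel_barrel, blue_pot below 0.02 m/s and x of red_pot in the frame of yellow_tray between -0.012 and 0.012 m and y of red_pot in the frame of yellow_tray between -0.07 and -0.046 m and x of loupe in the frame of yellow_tray between -0.012 and 0.012 m and y of loupe in the frame of yellow_tray between -0.012 and 0.012 m and x of steel_barrel in the frame of green_tray between -0.012 and 0.012 m and y of steel_barrel in the frame of green_tray between 0.046 and 0.07 m and z of each of steel_barrel, blue_pot in the frame of green_tray below 0.008 m and x of blue_pot in the frame of green_tray between -0.012 and 0.012 m and y of blue_pot in the frame of green_tray between -0.07 and -0.046 m and distance of each of white_pot, basket, holder from where it was at the start of the episode below 0.02 m); the robot touches nothing.
It fails at once if the white-lidded oil pot is moved by more than 20 mm (distance of white_pot from where it was at the start of the episode above 0.02 m).
It fails at once if the cleaning basket is moved by more than 20 mm (distance of basket from where it was at the start of the episode above 0.02 m).
It fails at once if the movement holder is moved by more than 20 mm (distance of holder from where it was at the start of the episode above 0.02 m).
It fails at once if a part is dropped (falls free, faster than 0.7 m/s, which takes 25 mm) ((linear speed of brass_barrel above 0.7 m/s and contact force between the fingers and brass_barrel below 0.01 N) or (linear speed of red_pot above 0.7 m/s and contact force between the fingers and red_pot below 0.01 N) or (linear speed of loupe above 0.7 m/s and contact force between the fingers and loupe below 0.01 N) or (linear speed of steel_barrel above 0.7 m/s and contact force between the fingers and steel_barrel below 0.01 N) or (linear speed of blue_pot above 0.7 m/s and contact force between the fingers and blue_pot below 0.01 N)).
It also fails if it takes over 115 s, if anything falls off the work surface, if the arm or the gripper's body presses on something with over 40 N, if the wrist force passes 120 N, or if a joint passes its speed limit or range.

### The arm

A 6-joint arm with a two-finger parallel gripper is mounted at the origin on the work surface. World frame = base frame: x ahead of the robot, y to its left, z up, the work surface at z = 0. Lengths are in m, angles in rad, forces in N, time in s.
With the tool pointing down it reaches from about 0.275 to 0.825 m from the base axis. Payload 4.9 kg.
Tool frame: the origin (TCP) lies midway between the tips of the shut fingers; the grasp point (between the pads) lies behind it (grasp_offset is the y of the grasp point in the tool frame, in m); y points along the fingers, x is the direction in which the jaws open and shut, and the axes are right-handed (so a half turn about y gives the same grasp; the last joint's range is limited). The gripper opens to 85 mm and grips with 20 to 120 N. Pads are 22 mm wide; open, the fingers measure 114 mm over their backs; the gripper's body (76 mm by 85 mm) begins 54 mm behind the grasp point. The pads swing forward as they close: fully open they stand 13 mm farther back than shut.
Start: joints at [-1.474, 0.326, -0.193, 1.052, 0, 1.437], TCP at [0.126, -0.535, 0.231] pointing down, gripper open.
Joint ranges: [-2.65, 2.65], [-0.97, 1.79], [-1.3, 1.35], [-1.93, 2.1], [-1.47, 1.37], [-3.14, 3.14]. Speed limits (rad/s): [2.57, 2.57, 3.14, 3.14, 3.14, 3.14].

### API

Orientations are given as a rotation vector (axis times angle).
In Python, from station import * gives the robot as it stands. The module is installed in compiled form; this text tells all that it offers.
- The arm moves only by the shell command python3 -m jog 'ROWS' [FORCE]. ROWS is JSON, one flat list of numbers, 5 for each row, row after row: the closure in counts, from 0 (fully open) to 255 (shut), then the shift along the world's x, y, z in cm, then the turn about the world's z in degrees. In form: [fingers, x, y, z, roll, fingers, x, y, z, roll, ...]. A call has 1 to 12 rows; each row is the pose to reach, as a shift and turn from the pose commanded when the call began; what a row does not reach only later rows make up. A row lasts 1/8 s, in which the tool goes at most 62.5 mm and 10.7 degrees, less where a joint would pass 70% of its speed; a pose out of reach is approached as far as the arm can. A call with a gripper value outside its range is refused whole. The fingers move at their own pace and stop on an object; FORCE is the grip in N (left out, the last holds). Time passes only in rows, so rows that repeat a pose let the fingers close. It gives the time, the measured TCP pose, the force and the opening at its end, in the units of the state.
- get_state(): the state, without advancing time (a new reading comes with each control period).
- snapshot(name): name is "scene" or "side" or "wrist"; returns the picture (384x512x3 uint8, blue, green, red); there is no depth.
- camera_model(name): a dict with "mtx" (3x3 intrinsics, pixels), "k1" (the pictures are not rectified: a ray, as slopes to the right and down, at radius r is drawn at 1 + k1 r^2 times it, then the intrinsics apply), "R" (3x3) and "t" (3): a world point X has camera coordinates R X + t. Camera axes: x right, y down, z forward; pixel columns grow to the right and rows downward; lengths in m; the calibration is good to about 2 mm. A picture is of the moment at which its call begins: read the wrist's pose just before it. camera_model takes no time and is no camera call; for the wrist camera it gives the pose at the moment of the call.
- job_done(): hands the job in, once; it reports no verdict.
The state is a dict: "clock": time; "joints": joint angles; "joint_vel": joint speeds; "effort": joint torques, N m; "position": TCP position; "eef_rot": TCP orientation; "force": force on the tool from outside, world axes, zero at the start; "ft_torque": the same for the moment, N m; "gripper_width": finger opening in m.
Only numpy, scipy, OpenCV 4.12 (cv2) and the standard library are available. Lean on these libraries where they do the work, as an engineer would, in place of code of your own. Each camera call takes 0.05 s, during which the arm holds its last target.

## Working session

There is one attempt and no reset: what is moved stays moved. The work goes in short steps, Python scripts to look and compute and a shell command to move; the robot and the scene stay as the last step left them, time stands still between calls to the robot, and variables do not carry over. Pictures are saved under pics/ and viewed, and the job is handed in when it is done.

```bash
mkdir -p pics; python3 - <<'E'
from station import *
import cv2
s=get_state();print(s)
for n in("scene","side","wrist"):
    m=camera_model(n);print(n,m)
    cv2.imwrite(f"pics/{n}0.png",snapshot(n))
E
```

```text
{'clock': 0.0, 'joints': array([-1.47417882e+00,  3.26953957e-01, -1.93549499e-01,  1.05198846e+00,
       -5.51925868e-05,  1.43661505e+00]), 'joint_vel': array([ 0.00154723,  0.00086169, -0.0024311 ,  0.00021239, -0.00121918,
        0.00040021]), 'effort': array([-5.60836797e-04, -4.43400300e+01,  2.62437755e+01,  1.55703927e-02,
       -2.44761150e-04,  1.79387172e-06]), 'position': array([ 0.12576549, -0.53485194,  0.23050939]), 'eef_rot': array([-1.30835039,  1.03834181, -1.03631056]), 'force': array([-0.02495452, -0.16469285, -0.4399227 ]), 'ft_torque': array([0.06493025, 0.06870996, 0.01661607]), 'gripper_width': 0.08552830385250498}
scene {'mtx': array([[377.47167917,   0.        , 255.64038631],
       [  0.        , 377.47167917, 185.18230422],
       [  0.        ,   0.        ,   1.        ]]), 'k1': -0.0770919355804848, 'R': array([[ 0.35744385,  0.93385726,  0.01202154],
       [ 0.79945528, -0.29929505, -0.52085865],
       [-0.48280964,  0.19578841, -0.85355829]]), 't': array([-0.14688494, -0.47521139,  1.45332144])}
side {'mtx': array([[389.73563991,   0.        , 260.06015802],
       [  0.        , 389.73563991, 190.64141985],
       [  0.        ,   0.        ,   1.        ]]), 'k1': 0.017230658780539306, 'R': array([[-0.99438451, -0.10441096,  0.01725697],
       [-0.08683408,  0.71178544, -0.69700884],
       [ 0.0604921 , -0.69459329, -0.71685484]]), 't': array([0.59794938, 0.1073355 , 0.91418182])}
wrist {'mtx': array([[346.30013901,   0.        , 256.29832819],
       [  0.        , 346.30013901, 196.90857177],
       [  0.        ,   0.        ,   1.        ]]), 'k1': -0.09244234107028529, 'R': array([[ 0.22887899, -0.97345386, -0.00140825],
       [-0.92753325, -0.21852073,  0.30320085],
       [-0.29545977, -0.06809011, -0.95292563]]), 't': array([-0.54952177, -0.0391438 ,  0.37998238])}
```

View pics/scene0.png

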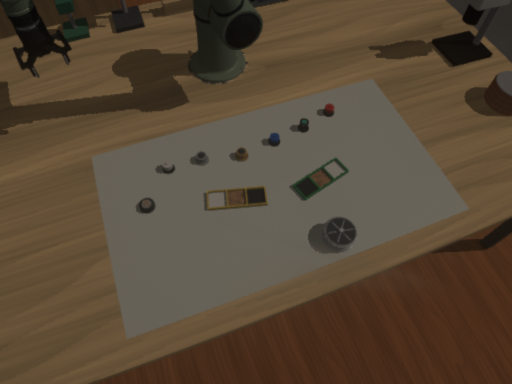

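View pics/side0.png

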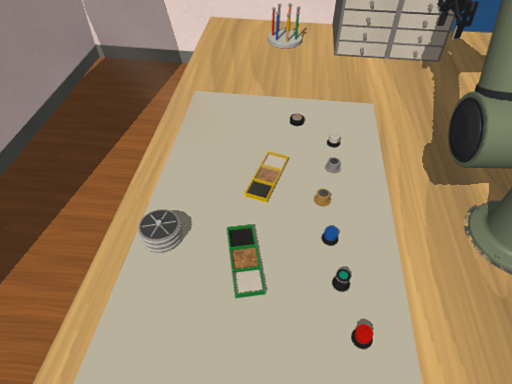

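View pics/wrist0.png

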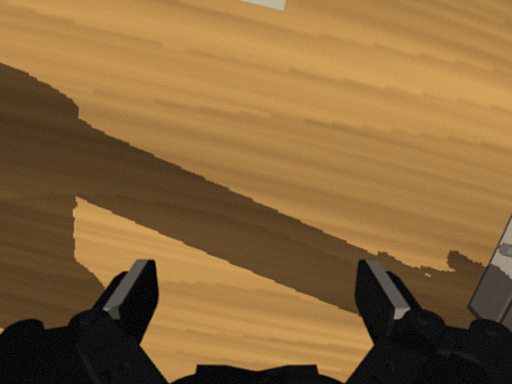

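The three pictures show the stock row, holder, both trays and basket. The scene row runs from white pot (168,167) to red pot (330,109). The yellow tray is at (236,198) and the green at (320,179). I'll measure by colour masks.

```bash
cat > h.py <<'E'
import numpy as np, cv2
from station import *
def cast(m,uv,z):
    uv=np.array(uv,float).reshape(-1,2)
    K=m['mtx'];k=m['k1'];d=np.array([k,0,0,0,0.])
    n=cv2.undistortPoints(uv.reshape(-1,1,2),K,d).reshape(-1,2)
    r=np.c_[n,np.ones(len(n))]@m['R']   # R^T d
    c=-m['R'].T@m['t']
    return c+r*((z-c[2])/r[:,2])[:,None]
def proj(m,X):
    p,_=cv2.projectPoints(np.array(X,float).reshape(-1,1,3),cv2.Rodrigues(m['R'])[0],m['t'],m['mtx'],np.array([m['k1'],0,0,0,0.]))
    return p.reshape(-1,2)
def tri(m1,p1,m2,p2):
    a0,a1=cast(m1,p1,0)[0],cast(m1,p1,.1)[0];b0,b1=cast(m2,p2,0)[0],cast(m2,p2,.1)[0]
    da,db=a1-a0,b1-b0
    s=np.linalg.lstsq(np.c_[da,-db],b0-a0,rcond=None)[0]
    A=a0+s[0]*da;B=b0+s[1]*db
    return (A+B)/2,np.linalg.norm(A-B)
E
python3 - <<'E'
import cv2
a=cv2.imread('pics/side0.png');b=cv2.imread('pics/scene0.png')
cv2.imwrite('pics/sc1.png',cv2.resize(a[100:360,215:395],None,fx=3.3,fy=2.3*1.0) if 0 else cv2.resize(a[100:250,215:395],None,fx=4,fy=4))
cv2.imwrite('pics/sc2.png',cv2.resize(a[215:355,215:395],None,fx=4,fy=4))
cv2.imwrite('pics/sc3.png',cv2.resize(b[95:220,195:355],None,fx=4.5,fy=4.5,interpolation=cv2.INTER_CUBIC))
E
```

```text
(no output)
```

View pics/sc1.png

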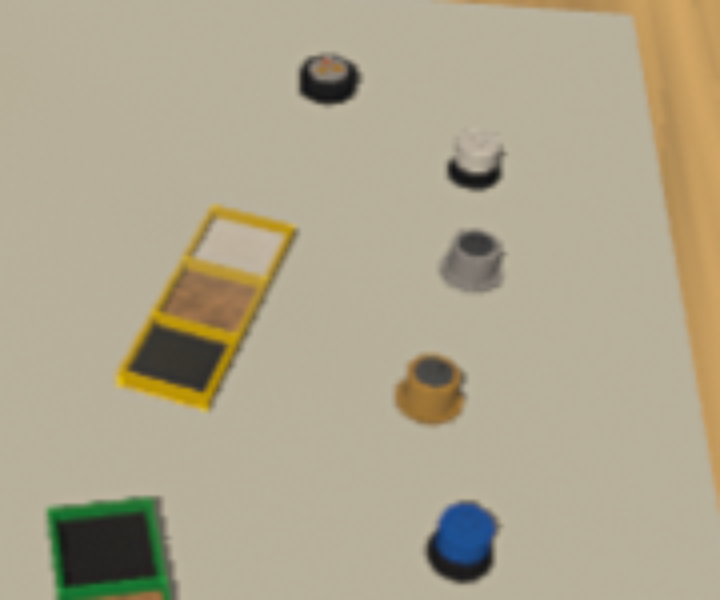

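View pics/sc2.png

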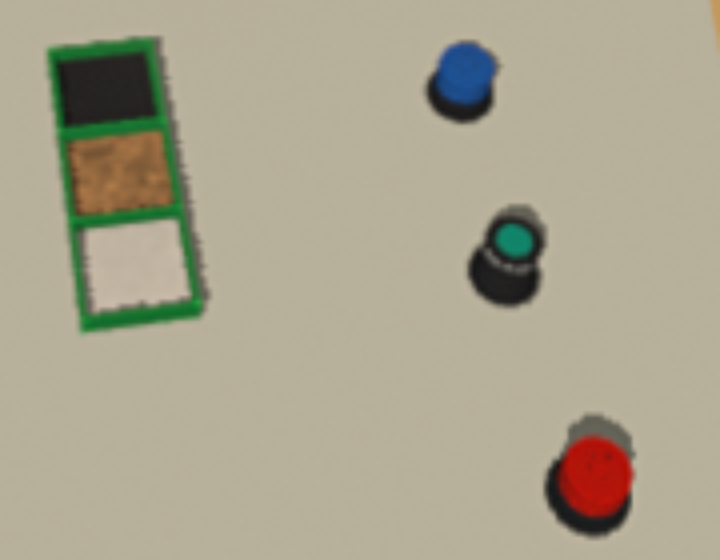

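View pics/sc3.png

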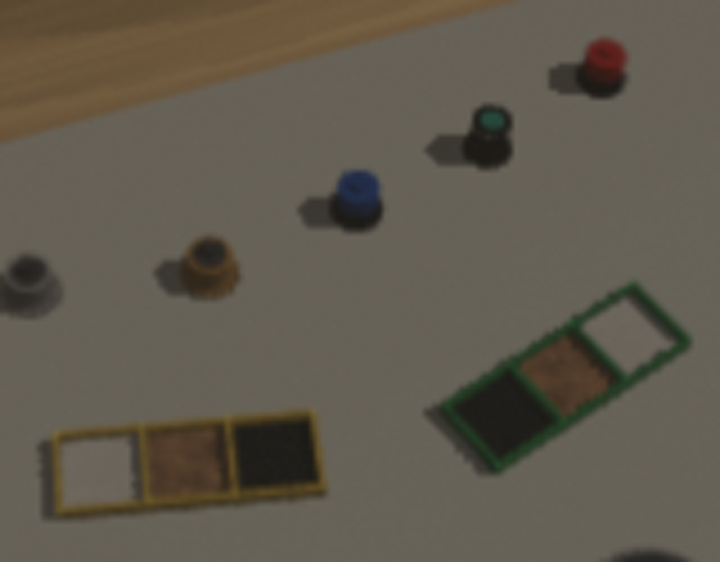

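```bash
cat > meas.py <<'E'
from h import *
ms,mc=camera_model('side'),camera_model('scene')
S=lambda L,o,f:np.array(L,float)/f+np.array(o)
o1=(215-.4,100-.4);o2=(215-.4,215-.4);o3=(195-.4,95-.4)
# tops: (side px, scene px, z)
P={'steel':(S([(477,243)],o1,4),S([(30,268)],o3,4.5),.026),
'brass':(S([(434,371)],o1,4),S([(209,252)],o3,4.5),.026),
'blue':(S([(468,524)],o1,4),S([(358,188)],o3,4.5),.030),
'loupe':(S([(515,240)],o2,4),S([(491,120)],o3,4.5),.034),
'red':(S([(598,468)],o2,4),S([(605,57)],o3,4.5),.030)}
for n,(a,b,z) in P.items():
    X,g=tri(ms,a,mc,b)
    print(n,'side',cast(ms,a,z)[0].round(4),'scene',cast(mc,b,z)[0].round(4),'tri',X.round(4),round(g,4))
T={'yellow':(S([(213,207),(298,229),(210,400),(120,378)],o1,4),S([(55,516),(54,432),(317,411),(324,491)],o3,4.5)),
'green':(S([(159,37),(205,302),(83,320),(49,48)],o2,4),S([(443,407),(633,284),(691,343),(499,470)],o3,4.5))}
for n,(a,b) in T.items():
    for q,m,p in(('side',ms,a),('scene',mc,b)):
        X=cast(m,p,.012);(c,wh,an)=cv2.minAreaRect(X[:,:2].astype(np.float32))
        print(n,q,np.array(c).round(4),np.array(wh).round(4),X[:,:2].round(3).tolist(),X.mean(0).round(4))
E
python3 meas.py
```

```text
steel side [ 0.4214 -0.1887  0.026 ] scene [ 0.4183 -0.1875  0.026 ] tri [ 0.4209 -0.1874  0.0279] 0.002
brass side [ 0.4512 -0.0643  0.026 ] scene [ 0.4493 -0.0648  0.026 ] tri [ 0.4505 -0.0647  0.0264] 0.0017
blue side [0.4337 0.058  0.03  ] scene [0.4356 0.0548 0.03  ] tri [0.4333 0.0558 0.0272] 0.0003
loupe side [0.4132 0.173  0.034 ] scene [0.4131 0.1709 0.034 ] tri [0.4125 0.1717 0.0325] 0.0009
red side [0.3801 0.2875 0.03  ] scene [0.3824 0.2826 0.03  ] tri [0.379  0.2853 0.0255] 0.0001
yellow side [ 0.5937 -0.1268] [0.1778 0.0627] [[0.603, -0.221], [0.542, -0.204], [0.588, -0.036], [0.646, -0.048]] [ 0.5945 -0.1273  0.012 ]
yellow scene [ 0.598  -0.1331] [0.1793 0.0638] [[0.605, -0.228], [0.544, -0.21], [0.591, -0.038], [0.65, -0.057]] [ 0.5975 -0.1332  0.012 ]
green side [0.6189 0.1371] [0.0643 0.1764] [[0.61, 0.045], [0.567, 0.214], [0.627, 0.231], [0.673, 0.06]] [0.6194 0.1373 0.012 ]
green scene [0.6236 0.1354] [0.0614 0.1761] [[0.618, 0.043], [0.571, 0.213], [0.631, 0.228], [0.676, 0.058]] [0.624  0.1354 0.012 ]
```

```bash
python3 - <<'E'
import station
print([x for x in dir(station) if not x.startswith('__')], getattr(station,'grasp_offset',None))
from h import *
s=get_state();R=cv2.Rodrigues(s['eef_rot'])[0];print(R.round(3))
import math
for c,u in(((.596,-.130),(.044,.17)),((.6215,.136),(.0425,-.17))):
    u=np.array(u)/np.hypot(*u)
    for n,y in(('black',.058),('cork',0),('white',-.058)):print(n,(np.array(c)+y*u).round(4))
E
```

```text
['Unreachable', 'camera_model', 'get_state', 'grasp_offset', 'job_done', 'snapshot'] -0.0187
[[ 0.229 -0.     0.973]
 [-0.973  0.001  0.229]
 [-0.001 -1.     0.   ]]
black [ 0.6105 -0.0739]
cork [ 0.596 -0.13 ]
white [ 0.5815 -0.1861]
black [0.6356 0.0797]
cork [0.6215 0.136 ]
white [0.6074 0.1923]
```

```bash
python3 -m jog '[0,39,40,0,62,0,39,40,0,62,0,39,40,0,62,0,39,40,0,62,0,39,40,0,62,0,39,40,0,62,0,39,40,0,62,0,39,40,0,62,0,39,40,0,62,0,39,40,0,62,0,39,40,0,62,0,39,40,0,62]'; python3 - <<'E'
from h import *
print(get_state()['position'],get_state()['joints'])
cv2.imwrite('pics/w1.png',cv2.resize(snapshot('wrist'),None,fx=1.5,fy=1.5))
E
```

```text
clock: 1.65
position: [0.5149, -0.1364, 0.2312]
eef_rot: [-1.561, 0.204, -0.203]
force: [0.4, 0.7, 0.2]
gripper_width: 0.0854
[ 0.51488806 -0.13642161  0.23119016] [-3.97461245e-01  2.94717181e-01 -2.37349980e-01  1.03933901e+00
 -2.79539809e-04  1.43316326e+00]
```

View pics/w1.png

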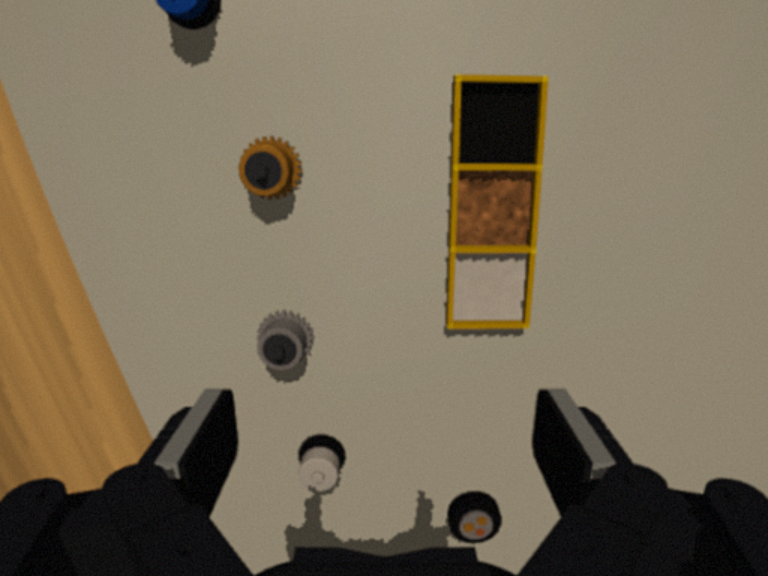

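The wrist view shows the yellow tray with corners (456,76), (547,78), (529,328) and (447,327), the brass drum top at (264,169) and the steel at (281,347).

```bash
python3 - <<'E'
from h import *
m=camera_model('wrist')
p=np.array([(456,76),(547,78),(529,328),(447,327)])/1.5
X=cast(m,p,.012);(c,wh,an)=cv2.minAreaRect(X[:,:2].astype(np.float32));print(c,wh,an);print(X.round(4))
u=(X[0]+X[1]-X[2]-X[3])[:2];u/=np.linalg.norm(u);cc=X.mean(0)[:2];print('ang',np.degrees(np.arctan2(*u[::-1])))
for n,y in(('black',.058),('cork',0),('white',-.058)):print(n,(cc+y*u).round(4))
print(cast(m,np.array([(264,168),(281,345)])/1.5,.026).round(4))
print(cast(m,np.array([(257,175),(275,352),(197,9)])/1.5,.034).round(4))
E
```

```text
(0.5968223810195923, -0.13268491625785828) (0.1765488088130951, 0.06195739284157753) 75.04471588134766
[[ 0.5897 -0.0394  0.012 ]
 [ 0.6481 -0.0551  0.012 ]
 [ 0.604  -0.226   0.012 ]
 [ 0.5443 -0.2091  0.012 ]]
ang 75.2845334216195
black [ 0.6112 -0.0763]
cork [ 0.5965 -0.1324]
white [ 0.5818 -0.1885]
[[ 0.4527 -0.0634  0.026 ]
 [ 0.4241 -0.1862  0.026 ]]
[[ 0.4488 -0.0664  0.034 ]
 [ 0.4208 -0.1874  0.034 ]
 [ 0.4443  0.0391  0.034 ]]
```

```bash
python3 -m jog '[0,-6.5,7.0,0,0,0,-6.5,7.0,-5,0,0,-6.5,7.0,-11,0,0,-6.5,7.0,-15,0,0,-6.5,7.0,-15,0,0,-6.5,7.0,-15,0]'; python3 - <<'E'
from h import *
print(get_state()['position'])
cv2.imwrite('pics/w2.png',cv2.resize(snapshot('wrist'),None,fx=1.5,fy=1.5))
m=camera_model('wrist');print(proj(m,[(.451,-.0645,.026),(.451,-.0645,.034)])*1.5)
E
```

```text
clock: 2.45
position: [0.4517, -0.0664, 0.0826]
eef_rot: [-1.561, 0.202, -0.205]
force: [0.3, -0.3, -0.6]
gripper_width: 0.0851
[ 0.45165387 -0.06635703  0.0826456 ]
[[378.81773531 324.03914503]
 [378.66550776 331.22763239]]
```

View pics/w2.png

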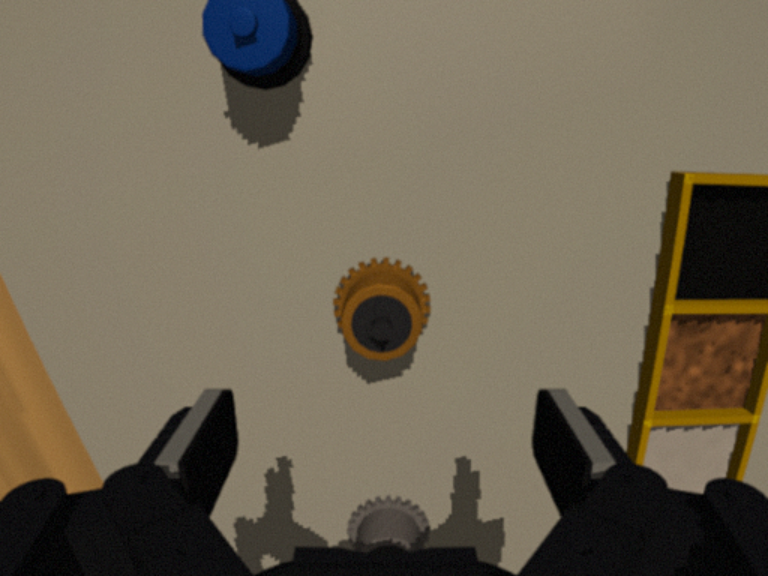

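The drum top shows at (382,322) and the prediction was (379,324), so I'll descend and grip.

```bash
python3 -m jog '[0,0,0.2,-3,0,0,0,0.2,-6,0,0,0,0.2,-7.5,0,0,0,0.2,-7.5,0,200,0,0.2,-7.5,0,200,0,0.2,-7.5,0,200,0,0.2,-7.5,0,200,0,0.2,-7.5,0,200,0,0.2,-7.5,0,200,0,0.2,-7.5,0]' 40; python3 - <<'E'
from h import *
cv2.imwrite('pics/w3.png',cv2.resize(snapshot('wrist'),None,fx=1.5,fy=1.5))
E
```

```text
clock: 3.75
position: [0.4515, -0.0636, 0.0072]
eef_rot: [-1.562, 0.201, -0.204]
force: [-0.8, 0.4, 6.8]
gripper_width: 0.0322
```

View pics/w3.png

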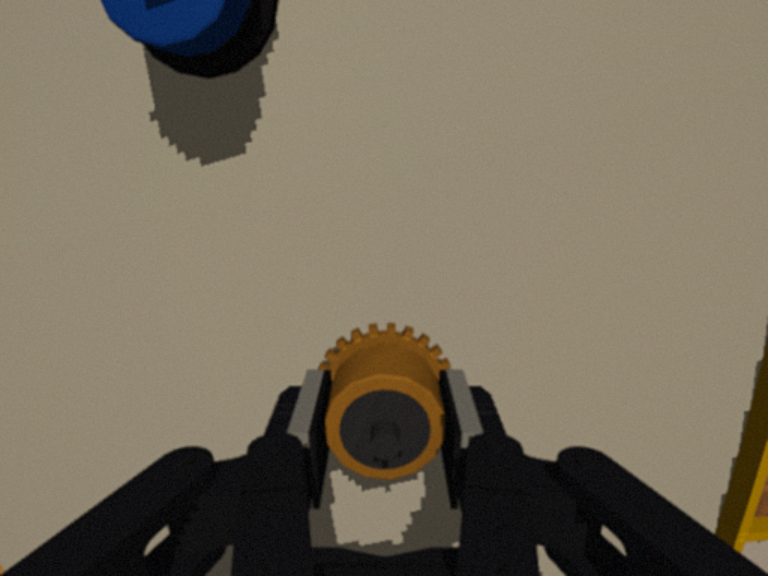

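Brass is held between the pads at (385,425), opening 32 mm. Next I carry it to the black bay.

```bash
python3 -m jog '[200,0,0,3,0,200,0,0,6,0,200,5,0,6,0,200,10.5,-0.5,6,0,200,16,-1.3,6,0,200,16,-1.3,6,0,200,16,-1.3,6,0,200,16,-1.3,6,0]'; python3 - <<'E'
from h import *
cv2.imwrite('pics/w4.png',cv2.resize(snapshot('wrist'),None,fx=1.5,fy=1.5))
E
```

```text
clock: 4.8
position: [0.609, -0.0761, 0.0661]
eef_rot: [-1.561, 0.204, -0.201]
force: [-0.5, 0.3, -1.5]
gripper_width: 0.0325
```

View pics/w4.png

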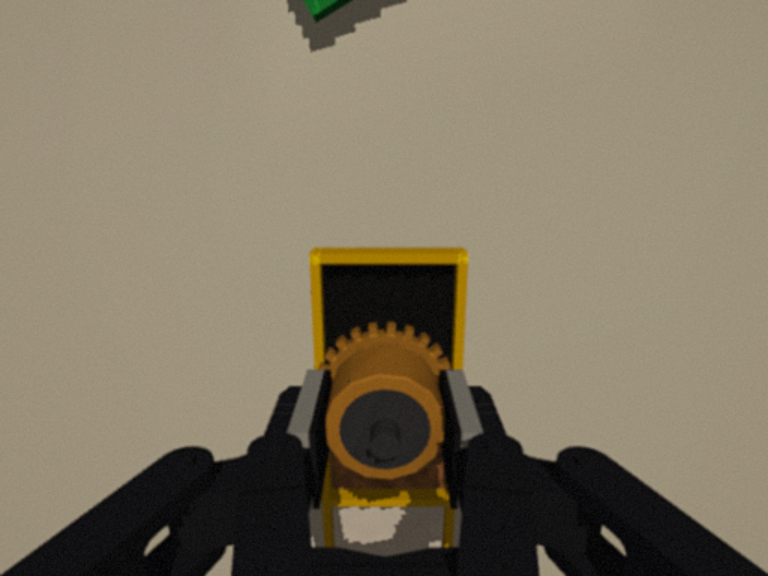

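```bash
python3 - <<'E'
from h import *
m=camera_model('wrist')
X=cast(m,np.array([(311,249),(468,249)])/1.5,.012);print(X)
u=np.array([np.cos(np.radians(75.2)),np.sin(np.radians(75.2))]);print('black bay',X.mean(0)[:2]-.031*u, get_state()['position'])
X=cast(m,np.array([(385,425)])/1.5,.0661+.0187+.005);print(X)
E
```

```text
[[ 0.59072828 -0.03644693  0.012     ]
 [ 0.6496105  -0.05194248  0.012     ]]
black bay [ 0.61225057 -0.07416623] [ 0.60932515 -0.07613518  0.06627413]
[[ 0.61091648 -0.07265377  0.0898    ]]
```

```bash
python3 -m jog '[200,0.2,0.1,-2,0,200,0.2,0.1,-3.5,0,200,0.2,0.1,-4.6,0,200,0.2,0.1,-5.2,0,200,0.2,0.1,-5.4,0,200,0.2,0.1,-5.4,0,200,0.2,0.1,-5.4,0]'; python3 - <<'E'
from h import *
cv2.imwrite('pics/w5.png',cv2.resize(snapshot('side')[130:250,200:360],None,fx=4.5,fy=4.5))
E
```

```text
clock: 5.72
position: [0.6132, -0.0755, 0.0127]
eef_rot: [-1.561, 0.202, -0.203]
force: [0.1, 0.5, -1.4]
gripper_width: 0.0322
```

View pics/w5.png

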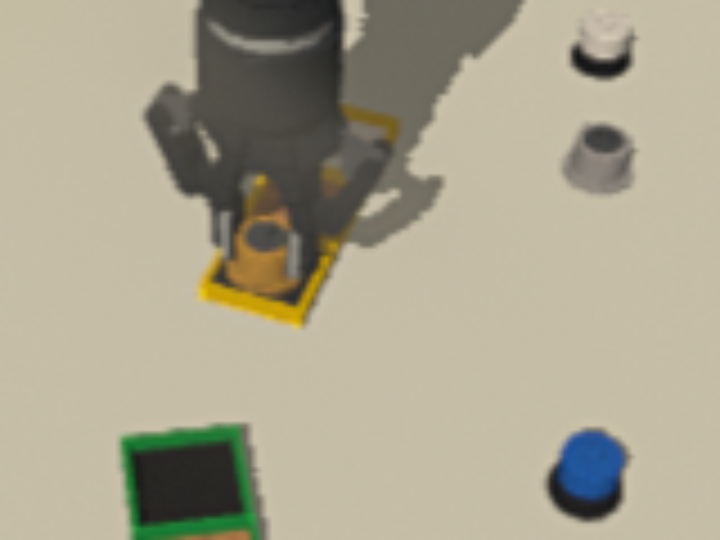

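```bash
python3 -m jog '[200,0,0,-0.1,0,200,0,0,-0.15,0,200,0,0,-0.15,0]'
```

```text
clock: 6.15
position: [0.613, -0.0755, 0.0113]
eef_rot: [-1.561, 0.202, -0.203]
force: [-1.9, 0.7, 4.9]
gripper_width: 0.0329
```

Contact is felt at 4.9 N at the expected height, so I release, rise and go over the loupe.

```bash
python3 -m jog '[110,0,0,0,0,60,0,0,0,0,0,0,0,0,0,0,0,0,0,0,0,0,0,3,0,0,0,0,8,0,0,-5,3,8,0,0,-10,8,8,0,0,-15,13,8,0,0,-20,18,8,0,0,-20,24.7,8,0,0,-20,24.7,8,0]'; python3 -m jog '[0,0,0,0,0,0,0,0,0,0]';python3 - <<'E'
from h import *
print(get_state()['position'])
cv2.imwrite('pics/w6.png',cv2.resize(snapshot('wrist'),None,fx=1.5,fy=1.5))
cv2.imwrite('pics/s6.png',cv2.resize(snapshot('side')[130:350,210:400],None,fx=2.6,fy=2.6))
m=camera_model('wrist');print(proj(m,[(.4128,.172,.034)])*1.5)
E
```

```text
clock: 7.65
position: [0.4115, 0.174, 0.0911]
eef_rot: [-1.561, 0.2, -0.2]
force: [0.7, -0.9, -1.0]
gripper_width: 0.0852
clock: 7.9
position: [0.4131, 0.1711, 0.0908]
eef_rot: [-1.562, 0.203, -0.203]
force: [-0.3, 0.1, 0.1]
gripper_width: 0.0852
[0.4130617  0.17107219 0.09079901]
[[381.61978716 324.96201927]]
```

View pics/w6.png

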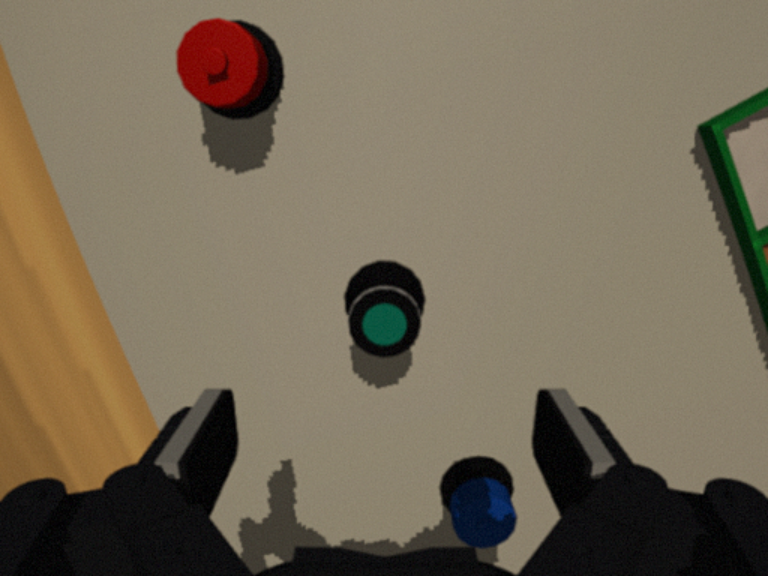

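View pics/s6.png

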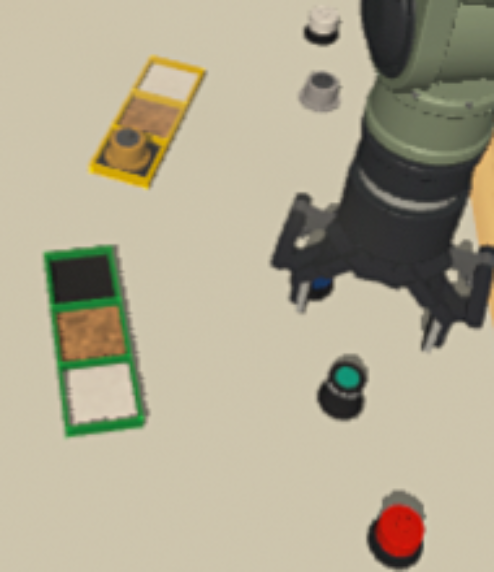

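The brass barrel stands upright in its bay (side crop (128,145)). The lens shows at (384,325) against a prediction of (382,325), so I'll grip the loupe.

```bash
python3 -m jog '[0,0.1,0.1,-3,0,0,0.1,0.1,-6,0,0,0.1,0.1,-8,0,0,0.1,0.1,-8,0,200,0.1,0.1,-8,0,200,0.1,0.1,-8,0,200,0.1,0.1,-8,0,200,0.1,0.1,-8,0,200,0.1,0.1,-8,0,200,0.1,0.1,-8,0]' 40; python3 - <<'E'
from h import *
cv2.imwrite('pics/w7.png',cv2.resize(snapshot('wrist'),None,fx=1.5,fy=1.5))
E
```

```text
clock: 9.25
position: [0.4145, 0.1727, 0.0116]
eef_rot: [-1.561, 0.201, -0.204]
force: [-0.8, -0.4, 6.5]
gripper_width: 0.0287
```

View pics/w7.png

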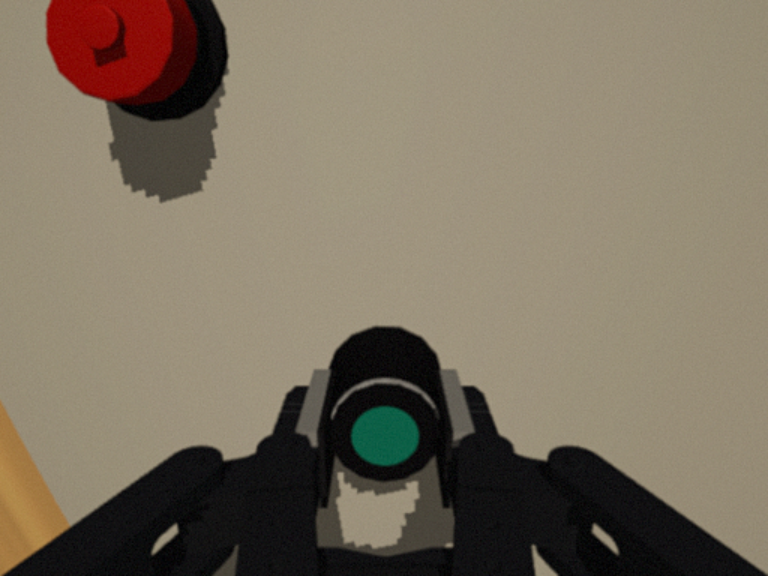

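Loupe is gripped, lens at (385,436). Now to the cork bay.

```bash
python3 -m jog '[200,0,0,3,0,200,0,0,8,0,200,3,-5,8,0,200,6,-10,8,0,200,9,-15,8,0,200,12,-20,8,0,200,15,-25,8,0,200,18.2,-30.4,8,0,200,18.2,-30.4,6,0,200,18.2,-30.4,6,0,200,18.2,-30.4,6,0]'; python3 - <<'E'
from h import *
print(get_state()['position'])
cv2.imwrite('pics/w8.png',cv2.resize(snapshot('wrist'),None,fx=1.5,fy=1.5))
m=camera_model('wrist')
cc=np.array([.5970,-.1320]);a=np.radians(75.25);u=np.array([np.cos(a),np.sin(a)]);v=np.array([u[1],-u[0]])
for n,q in(('cork',[(-27,-27),(27,-27),(27,27),(-27,27)]),('out',[(-31,-89),(31,-89),(31,89),(-31,89)])):
    print(n,(proj(m,[np.r_[cc+v*x/1e3+u*y/1e3,.012] for x,y in q])*1.5).round())
E
```

```text
clock: 10.68
position: [0.5954, -0.1307, 0.0711]
eef_rot: [-1.561, 0.202, -0.201]
force: [0.2, 0.3, -0.9]
gripper_width: 0.0283
[ 0.59536448 -0.1307034   0.07110135]
cork [[325. 386.]
 [449. 386.]
 [454. 265.]
 [320. 265.]]
out [[322. 502.]
 [452. 502.]
 [471. 103.]
 [304. 103.]]
```

View pics/w8.png

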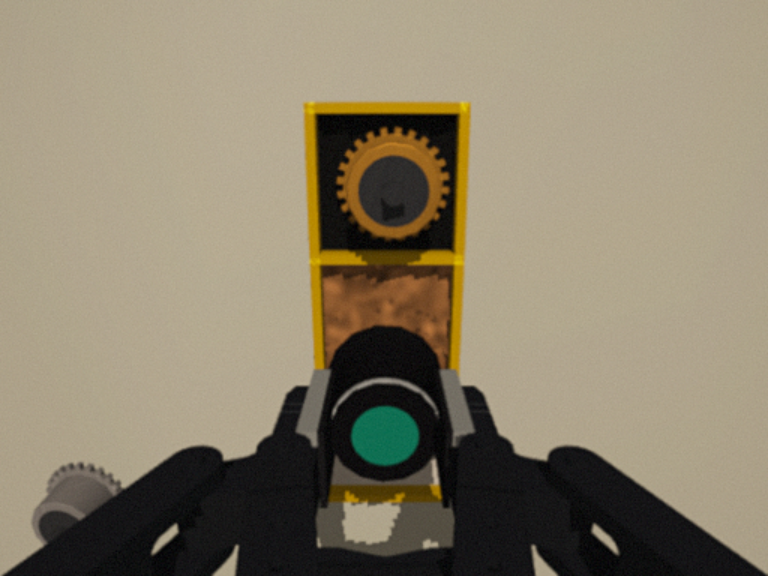

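The outer edge shows at x 305–470, y 103, and the prediction was 304–471, 103. The tray pose is confirmed, so I lower the loupe.

```bash
python3 -m jog '[200,0.1,-0.1,-2,0,200,0.1,-0.1,-3.5,0,200,0.1,-0.1,-4.6,0,200,0.1,-0.1,-5.2,0,200,0.1,-0.1,-5.4,0,200,0.1,-0.1,-5.5,0,200,0.1,-0.1,-5.5,0,200,0.1,-0.1,-5.5,0]'
```

```text
clock: 11.72
position: [0.5971, -0.1325, 0.0161]
eef_rot: [-1.561, 0.202, -0.203]
force: [-0.4, 0.3, 0.2]
gripper_width: 0.0287
```

```bash
python3 -m jog '[200,0,0,-0.06,0,200,0,0,-0.06,0]'
```

```text
clock: 11.98
position: [0.5971, -0.1325, 0.0157]
eef_rot: [-1.561, 0.202, -0.203]
force: [-1.3, 0.5, 3.3]
gripper_width: 0.0288
```

```bash
python3 -m jog '[110,0,0,0,0,60,0,0,0,0,0,0,0,0,0,0,0,0,0,0,0,0,0,4,0,0,0,0,8,0,0,-3,6,8,0,0,-6,12,8,0,0,-9,18,8,0,0,-12,24,8,0,0,-15,30,8,0,0,-18,36,8,0]'; python3 -m jog '[0,-3.6,5.7,0,0,0,-3.6,5.7,0,0,0,-3.6,5.7,0,0,0,-3.6,5.7,0,0]';python3 - <<'E'
from h import *
print(get_state()['position'])
cv2.imwrite('pics/w9.png',cv2.resize(snapshot('wrist'),None,fx=1.5,fy=1.5))
cv2.imwrite('pics/s9.png',cv2.resize(snapshot('side')[130:350,210:400],None,fx=2.6,fy=2.6))
m=camera_model('wrist');print(proj(m,[(.381,.285,.034)])*1.5)
E
```

```text
clock: 13.48
position: [0.4283, 0.2046, 0.0955]
eef_rot: [-1.561, 0.202, -0.203]
force: [1.4, -0.8, 0.2]
gripper_width: 0.0856
clock: 13.98
position: [0.3941, 0.259, 0.0952]
eef_rot: [-1.561, 0.204, -0.205]
force: [0.2, 0.2, 0.2]
gripper_width: 0.0851
[0.3940974  0.25900534 0.09524406]
[[335.70920585 273.5101322 ]]
```

View pics/w9.png

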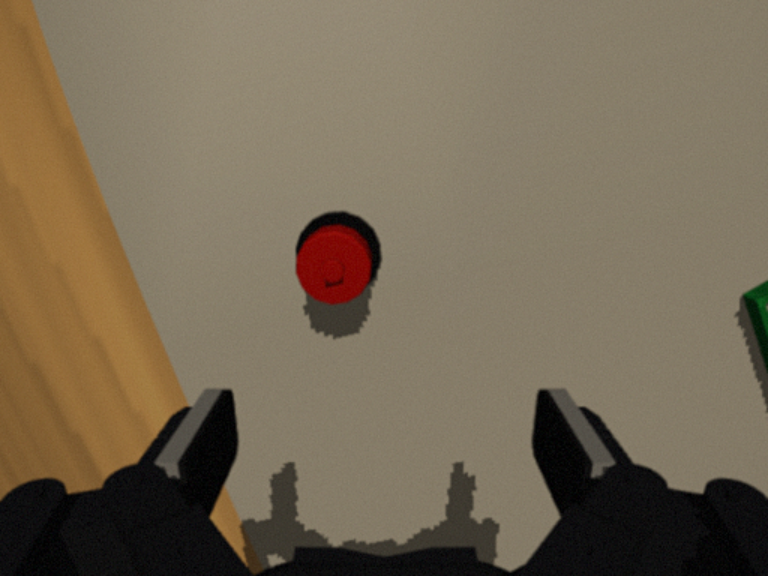

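View pics/s9.png

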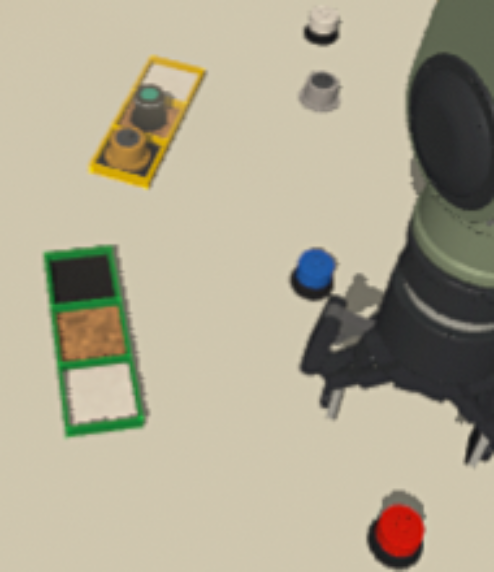

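```bash
python3 - <<'E'
from h import *
m=camera_model('wrist')
print(cast(m,np.array([(334,264)])/1.5,.030),cast(m,np.array([(334,270)])/1.5,.034))
E
```

```text
[[0.38081577 0.28812517 0.03      ]] [[0.38074831 0.28659474 0.034     ]]
```

```bash
python3 -m jog '[0,-1.3,2.7,0,0,0,-1.3,2.7,-3,0,0,-1.3,2.7,-6,0,0,-1.3,2.7,-8.6,0,0,-1.3,2.7,-8.6,0,200,-1.3,2.7,-8.6,0,200,-1.3,2.7,-8.6,0,200,-1.3,2.7,-8.6,0,200,-1.3,2.7,-8.6,0,200,-1.3,2.7,-8.6,0,200,-1.3,2.7,-8.6,0]' 40; python3 - <<'E'
from h import *
cv2.imwrite('pics/w10.png',cv2.resize(snapshot('wrist'),None,fx=1.5,fy=1.5))
E
```

```text
clock: 15.45
position: [0.3808, 0.2873, 0.0103]
eef_rot: [-1.56, 0.201, -0.204]
force: [-0.4, -1.1, 5.2]
gripper_width: 0.0304
```

View pics/w10.png

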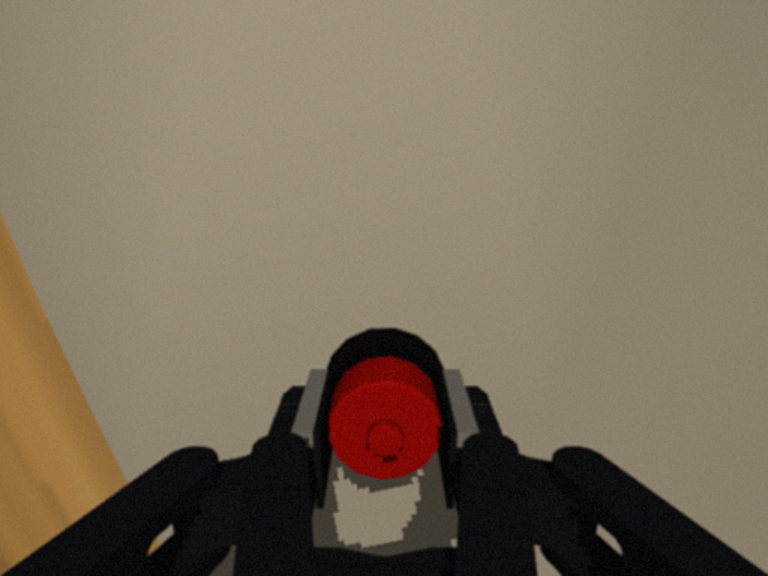

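Red pot is gripped, lid centred at (385,428). I carry it to the white bay.

```bash
python3 -m jog '[200,0,0,4,0,200,0,0,8,0,200,2,-5,8,0,200,4.5,-10.5,8,0,200,7,-16,8,0,200,9.5,-22,8,0,200,12,-28,8,0,200,14.5,-34,8,0,200,17,-39.5,8,0,200,20.1,-44,8,0,200,20.1,-47.5,8,0,200,20.1,-47.5,7,0]';python3 -m jog '[200,0,0,-1,0,200,0,0,-1,0,200,0,0,-1,0]'; python3 - <<'E'
from h import *
print(get_state()['position'])
cv2.imwrite('pics/w11.png',cv2.resize(snapshot('wrist'),None,fx=1.5,fy=1.5))
E
```

```text
clock: 17.0
position: [0.5821, -0.1911, 0.0798]
eef_rot: [-1.562, 0.203, -0.207]
force: [0.2, 1.0, -0.3]
gripper_width: 0.0308
clock: 17.38
position: [0.5811, -0.1869, 0.0693]
eef_rot: [-1.561, 0.201, -0.201]
force: [0.1, 0.0, -0.3]
gripper_width: 0.0304
[ 0.58107127 -0.18690118  0.06926049]
```

View pics/w11.png

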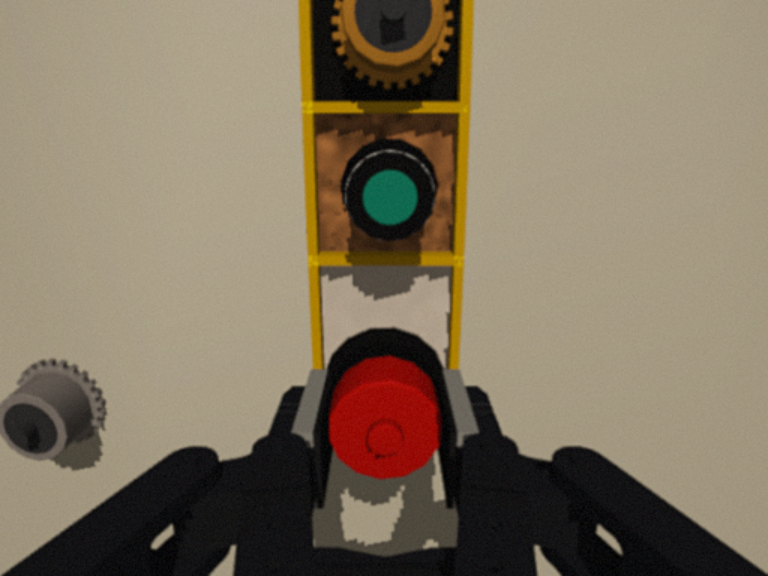

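The view shows the red pot over the white bay, with loupe and brass well placed. I lower it.

```bash
python3 -m jog '[200,0.1,-0.1,-2,0,200,0.1,-0.1,-3.5,0,200,0.1,-0.1,-4.6,0,200,0.1,-0.1,-5.1,0,200,0.1,-0.1,-5.3,0,200,0.1,-0.1,-5.4,0,200,0.1,-0.1,-5.4,0,200,0.1,-0.1,-5.4,0]'
```

```text
clock: 18.42
position: [0.5823, -0.1892, 0.0155]
eef_rot: [-1.561, 0.202, -0.203]
force: [0.6, -0.1, -0.1]
gripper_width: 0.0304
```

```bash
python3 -m jog '[200,0,0,-0.06,0,200,0,0,-0.12,0,200,0,0,-0.12,0]'
```

```text
clock: 18.8
position: [0.5822, -0.1891, 0.0143]
eef_rot: [-1.561, 0.202, -0.203]
force: [-1.4, -0.4, 3.1]
gripper_width: 0.0303
```

```bash
python3 -m jog '[110,0,0,0,0,60,0,0,0,0,0,0,0,0,0,0,0,0,0,0,0,0,0,4,0,0,0,0,8,0,0,-6,0,8,10,0,-12,0,8,20,0,-16.1,0.2,8,28,0,-16.1,0.2,8,28,0,-16.1,0.2,8,28,0,-16.1,0.2,8,28]'; python3 - <<'E'
from h import *
print(get_state()['position'])
cv2.imwrite('pics/w12.png',cv2.resize(snapshot('wrist'),None,fx=1.5,fy=1.5))
cv2.imwrite('pics/s12.png',cv2.resize(snapshot('side')[90:350,210:400],None,fx=2.2,fy=2.2))
m=camera_model('wrist');print(proj(m,[(.422,-.187,.026),(.422,-.187,.034)])*1.5)
E
```

```text
clock: 20.3
position: [0.4226, -0.1876, 0.0942]
eef_rot: [-1.564, -0.182, 0.18]
force: [0.8, -0.2, 0.2]
gripper_width: 0.0852
[ 0.42263553 -0.18755299  0.09420016]
[[383.42377249 317.33310804]
 [383.39001915 323.93461826]]
```

View pics/w12.png

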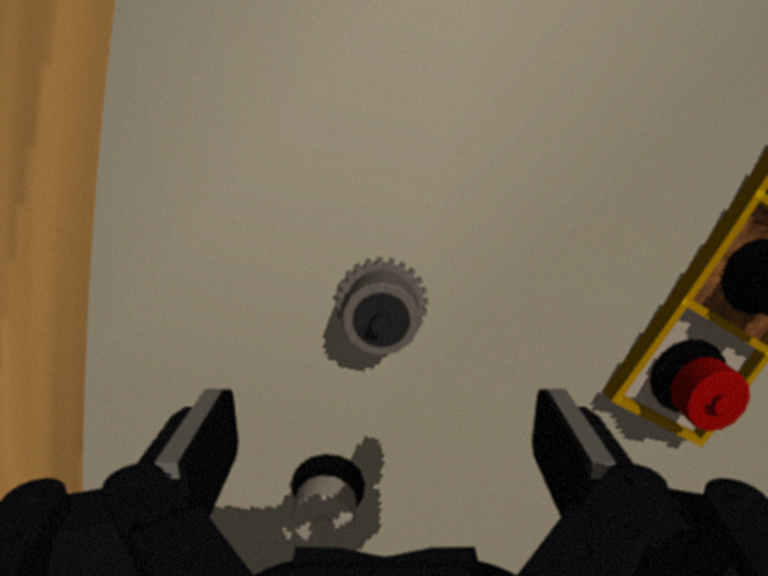

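View pics/s12.png

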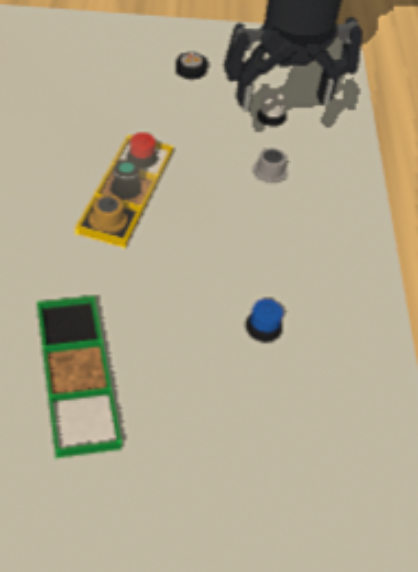

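Steel drum top at (382,318) matches the prediction (383,317), and the yellow kit is standing. Gripping the steel barrel.

```bash
python3 -m jog '[0,0,0.1,-3,0,0,0,0.1,-6,0,0,0,0.1,-8.6,0,0,0,0.1,-8.6,0,200,0,0.1,-8.6,0,200,0,0.1,-8.6,0,200,0,0.1,-8.6,0,200,0,0.1,-8.6,0,200,0,0.1,-8.6,0,200,0,0.1,-8.6,0]' 40; python3 -m jog '[200,0,0,4,0,200,0,0,8,0,200,0,0,8,0,200,0,0,8,0]'; python3 - <<'E'
from h import *
cv2.imwrite('pics/w13.png',cv2.resize(snapshot('wrist'),None,fx=1.5,fy=1.5))
E
```

```text
clock: 21.65
position: [0.4219, -0.1865, 0.0091]
eef_rot: [-1.564, -0.183, 0.18]
force: [-1.3, 0.5, 5.2]
gripper_width: 0.0324
clock: 22.15
position: [0.4209, -0.1859, 0.0878]
eef_rot: [-1.563, -0.181, 0.181]
force: [-0.6, 0.2, -1.7]
gripper_width: 0.0328
```

View pics/w13.png

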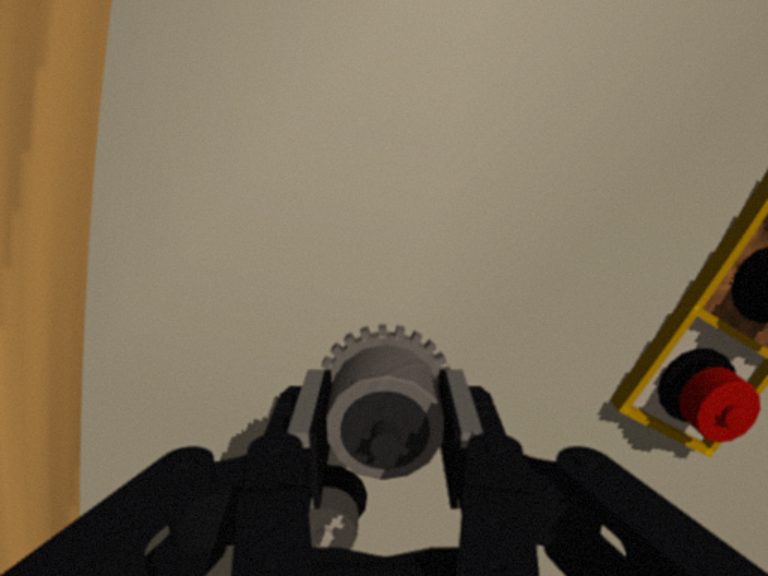

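Steel is held with the part at (385,425). I stop just short of the green tray for a measuring view.

```bash
python3 -m jog '[200,3,4.5,0,0,200,7,9,1,0,200,11,13.5,2,0,200,15,18,2,0,200,20,21.6,2,0,200,20,21.6,2,0,200,20,21.6,2,0,200,20,21.6,2,0]'; python3 - <<'E'
from h import *
print(get_state()['position'])
cv2.imwrite('pics/w14.png',cv2.resize(snapshot('wrist'),None,fx=1.5,fy=1.5))
np.savez('m14',**camera_model('wrist'))
E
```

```text
clock: 23.2
position: [0.6195, 0.0291, 0.1071]
eef_rot: [-1.563, -0.178, 0.182]
force: [0.3, 0.5, -0.1]
gripper_width: 0.0323
[0.61948277 0.02910124 0.10713254]
```

View pics/w14.png

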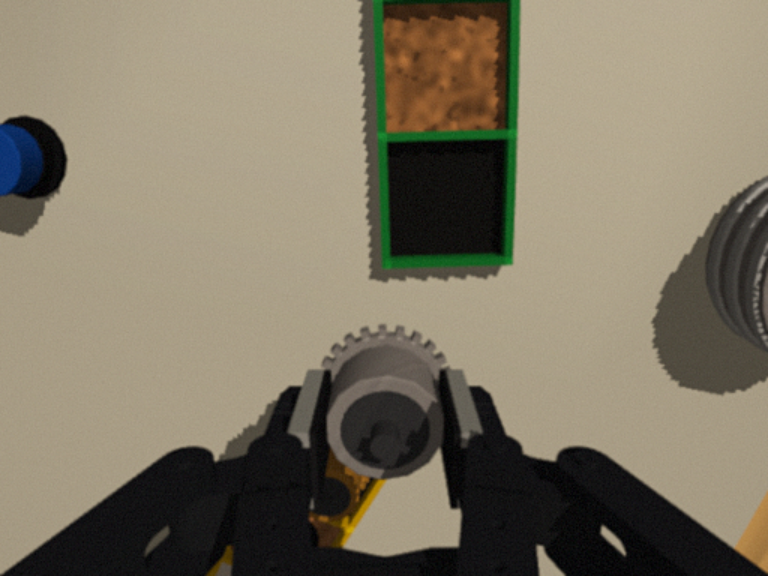

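The green tray's near end shows corners (384,268) and (512,263), with the divider at y≈135.

```bash
python3 - <<'E'
from h import *
m=dict(np.load('m14.npz'))
X=cast(m,np.array([(384,268),(512,263),(381,135),(516,133)])/1.5,.012)[:,:2];print(X.round(4))
print('widths',np.linalg.norm(X[0]-X[1]),np.linalg.norm(X[2]-X[3]))
a=(X[0]+X[1])/2;b=(X[2]+X[3])/2;u=(a-b)/np.linalg.norm(a-b)
print('end-div',np.linalg.norm(a-b),'(60)',u,np.degrees(np.arctan2(u[1],u[0])))
e=np.array([.6215,.136])
for n,c in(('from end',a-u*.089),('from div',b-u*.029),('mean static',e)):print(n,c,'black',c+.058*u,'white',c-.058*u)
E
```

```text
[[0.6163 0.0437]
 [0.6748 0.06  ]
 [0.6012 0.1025]
 [0.6592 0.1174]]
widths 0.06076631416768695 0.059900176410927104
end-div 0.06013080197796056 (60) [ 0.25520175 -0.96688783] -75.21446016878122
from end [0.62286268 0.13786868] black [0.63766438 0.08178918] white [0.60806098 0.19394817]
from div [0.6228293  0.13799515] black [0.637631   0.08191566] white [0.6080276  0.19407464]
mean static [0.6215 0.136 ] black [0.6363017  0.07992051] white [0.6066983  0.19207949]
```

```bash
python3 -m jog '[200,1.8,5.3,0,1.5,200,1.8,5.3,-4,1.5,200,1.8,5.3,-4,1.5,200,1.8,5.3,-4,1.5]'; python3 - <<'E'
from h import *
print(get_state()['position'])
cv2.imwrite('pics/w15.png',cv2.resize(snapshot('wrist'),None,fx=1.5,fy=1.5))
m=camera_model('wrist')
cc=np.array([.6228,.1379]);a=np.radians(-75.2);u=np.array([np.cos(a),np.sin(a)]);v=np.array([u[1],-u[0]])
print((proj(m,[np.r_[cc+v*x/1e3+u*y/1e3,.012] for x,y in [(-31,-89),(31,-89),(31,29),(-31,29)]])*1.5).round())
E
```

```text
clock: 23.75
position: [0.639, 0.082, 0.0689]
eef_rot: [-1.562, -0.201, 0.201]
force: [1.0, 1.1, -0.8]
gripper_width: 0.0326
[0.63898645 0.08200992 0.06888959]
[[466. -74.]
 [287. -74.]
 [300. 258.]
 [456. 257.]]
```

View pics/w15.png

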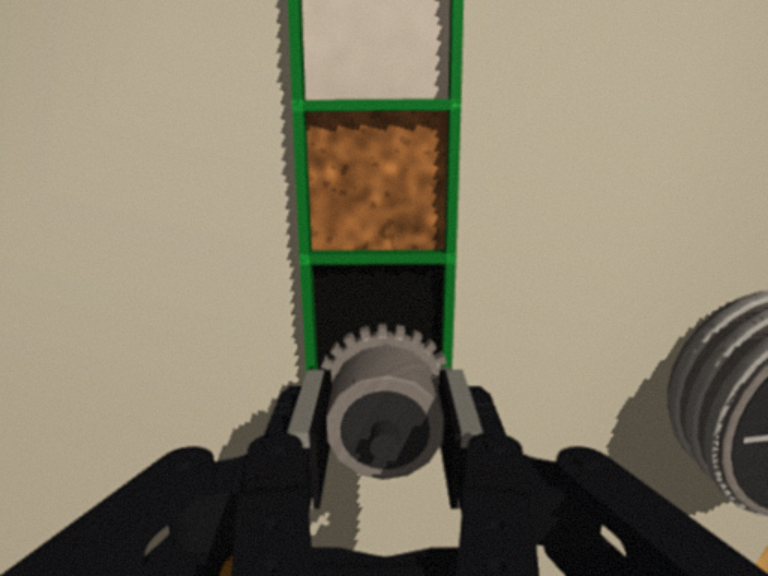

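```bash
python3 - <<'E'
from h import *
m=camera_model('wrist')
print(cast(m,np.array([(670,400),(690,330)])/1.5,.046).round(3))
E
python3 -m jog '[200,-0.1,0,-2,0,200,-0.1,0,-3.5,0,200,-0.1,0,-4.6,0,200,-0.1,0,-5.2,0,200,-0.1,0,-5.4,0,200,-0.1,0,-5.4,0,200,-0.1,0,-5.4,0]'
```

```text
[[0.747 0.093 0.046]
 [0.742 0.121 0.046]]
clock: 24.68
position: [0.6385, 0.0831, 0.0144]
eef_rot: [-1.561, -0.202, 0.201]
force: [-0.7, 0.6, -1.2]
gripper_width: 0.0322
```

```bash
python3 -m jog '[200,0,0,-0.08,0,200,0,0,-0.15,0,200,0,0,-0.15,0]'
```

```text
clock: 25.05
position: [0.6384, 0.083, 0.0132]
eef_rot: [-1.561, -0.202, 0.201]
force: [-1.1, -0.1, 5.0]
gripper_width: 0.0321
```

Contact is felt at 5 N, so I release and move to the blue pot.

```bash
python3 -m jog '[120,0,0,0,0,80,0,0,0,0,80,0,0,0,0,80,0,0,0,0,80,0,0,4,0,80,0,0,8,0,0,-6,0,8,0,0,-12,-1,8,0,0,-18,-2.6,8,0,0,-20.4,-2.6,8,0,0,-20.4,-2.6,8,0,0,-20.4,-2.6,8,0]'; python3 - <<'E'
from h import *
print(get_state()['position'])
cv2.imwrite('pics/w16.png',cv2.resize(snapshot('wrist'),None,fx=1.5,fy=1.5))
cv2.imwrite('pics/s16.png',cv2.resize(snapshot('side')[90:350,130:400],None,fx=2.2,fy=2.2))
m=camera_model('wrist');print(proj(m,[(.434,.0565,.030),(.434,.0565,.034)])*1.5)
E
```

```text
clock: 26.55
position: [0.436, 0.0569, 0.093]
eef_rot: [-1.562, -0.204, 0.2]
force: [1.3, 0.3, 0.2]
gripper_width: 0.0859
[0.43604533 0.05693143 0.0930319 ]
[[378.75707545 322.0793641 ]
 [378.66942757 325.48124551]]
```

View pics/w16.png

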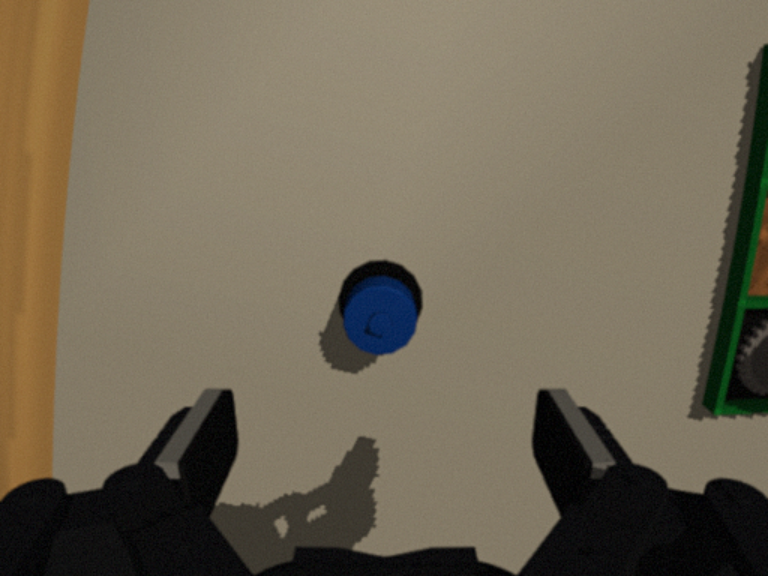

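View pics/s16.png

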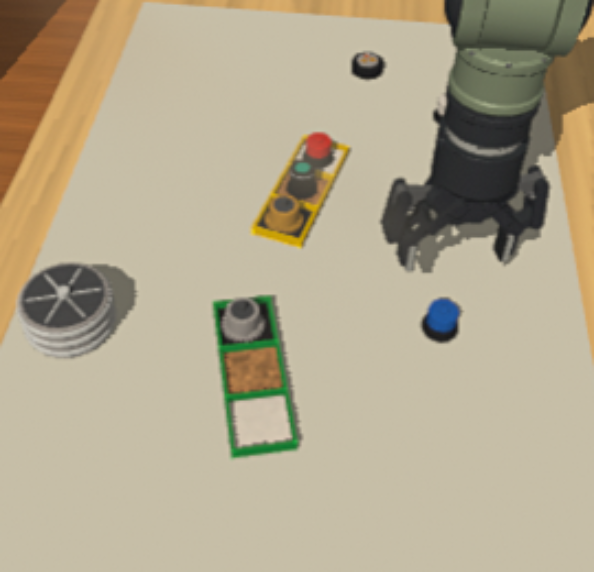

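The steel barrel stands in green's black bay. The blue lid at (380,316) asks for about +2 mm in y. Gripping.

```bash
python3 -m jog '[0,-0.1,0.1,-3,0,0,-0.1,0.1,-6,0,0,-0.1,0.1,-8.3,0,0,-0.1,0.1,-8.3,0,200,-0.1,0.1,-8.3,0,200,-0.1,0.1,-8.3,0,200,-0.1,0.1,-8.3,0,200,-0.1,0.1,-8.3,0,200,-0.1,0.1,-8.3,0,200,-0.1,0.1,-8.3,0]' 40; python3 -m jog '[200,0,0,4,0,200,0,0,8,0,200,0,0,8,0]'; python3 - <<'E'
from h import *
cv2.imwrite('pics/w17.png',cv2.resize(snapshot('wrist'),None,fx=1.5,fy=1.5))
E
```

```text
clock: 27.9
position: [0.4339, 0.058, 0.0104]
eef_rot: [-1.562, -0.203, 0.2]
force: [-1.7, -0.5, 5.7]
gripper_width: 0.0304
clock: 28.28
position: [0.4358, 0.0579, 0.0924]
eef_rot: [-1.562, -0.207, 0.197]
force: [0.0, -0.4, -1.6]
gripper_width: 0.0305
```

View pics/w17.png

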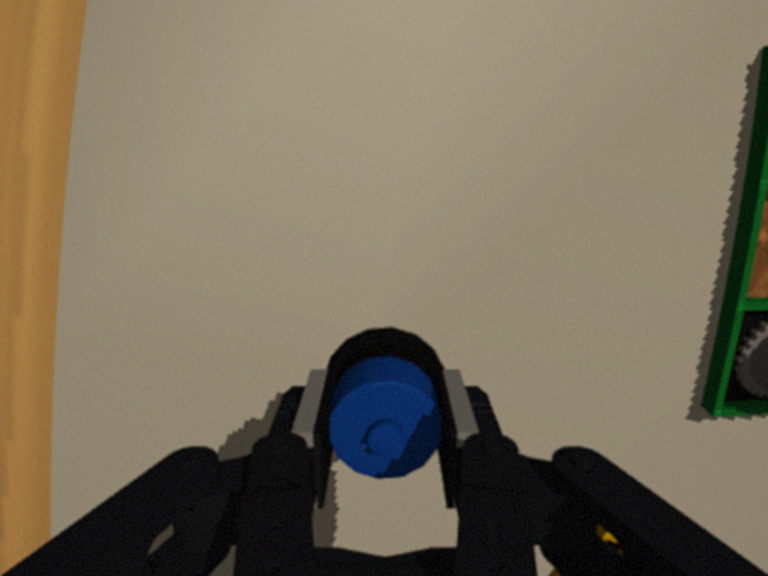

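Blue pot is held at (385,428). Now to green's white bay.

```bash
python3 -m jog '[200,4.5,3.5,0,0,200,9,7,0,0,200,13.5,10.5,0,0,200,17.3,13.6,0,0,200,17.3,13.6,-2,0,200,17.3,13.6,-2,0,200,17.3,13.6,-2,0,200,17.3,13.6,-2,0]'; python3 - <<'E'
from h import *
print(get_state()['position'])
cv2.imwrite('pics/w18.png',cv2.resize(snapshot('wrist'),None,fx=1.5,fy=1.5))
m=camera_model('wrist')
cc=np.array([.6228,.1379]);a=np.radians(-75.2);u=np.array([np.cos(a),np.sin(a)]);v=np.array([u[1],-u[0]])
print((proj(m,[np.r_[cc+v*x/1e3+u*y/1e3,.012] for x,y in [(-31,-89),(31,-89),(31,-29),(-31,-29)]])*1.5).round())
E
```

```text
clock: 29.32
position: [0.6061, 0.1936, 0.07]
eef_rot: [-1.561, -0.202, 0.201]
force: [0.2, 0.2, -0.4]
gripper_width: 0.0304
[0.6061268  0.19357518 0.07004175]
[[466. 253.]
 [310. 253.]
 [316. 389.]
 [459. 389.]]
```

View pics/w18.png

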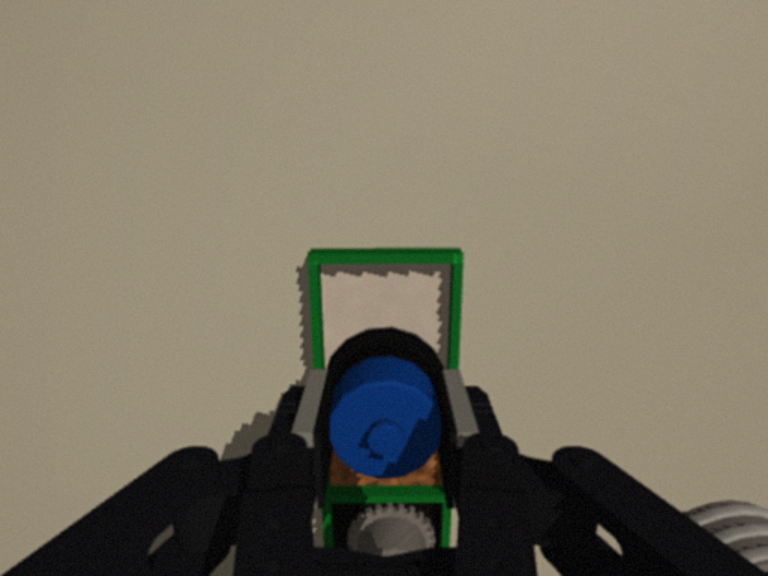

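The end edge is at (309–463, 250) and the prediction was (310–466, 253), about 1 mm apart. Lowering.

```bash
python3 -m jog '[200,0.1,0.1,-2,0,200,0.1,0.1,-3.5,0,200,0.1,0.1,-4.6,0,200,0.1,0.1,-5.2,0,200,0.1,0.1,-5.4,0,200,0.1,0.1,-5.4,0,200,0.1,0.1,-5.4,0]'; python3 -m jog '[200,0,0,-0.08,0,200,0,0,-0.14,0,200,0,0,-0.14,0]'
```

```text
clock: 30.25
position: [0.6075, 0.1951, 0.016]
eef_rot: [-1.561, -0.202, 0.201]
force: [0.0, 1.1, -0.5]
gripper_width: 0.031
clock: 30.62
position: [0.6073, 0.195, 0.0145]
eef_rot: [-1.561, -0.202, 0.201]
force: [-1.1, 0.2, 2.0]
gripper_width: 0.0306
```

Contact again. I release, rise and back off for the last checks.

```bash
python3 -m jog '[120,0,0,0,0,80,0,0,0,0,80,0,0,0,0,80,0,0,0,0,80,0,0,4,0,80,0,0,9,0,80,-3,-4,15,0,80,-5,-8,20,0,80,-8,-14,22,0,80,-10,-20,22,0,80,-10,-20,22,0,80,-10,-20,22,0]'; python3 -m jog '[80,0,0,0,0,80,0,0,0,0]'; python3 - <<'E'
from h import *
print(get_state()['position'])
cv2.imwrite('pics/w19.png',cv2.resize(snapshot('wrist'),None,fx=1.5,fy=1.5))
cv2.imwrite('pics/s19.png',cv2.resize(snapshot('side')[90:350,130:400],None,fx=2.2,fy=2.2))
np.savez('m19',**camera_model('wrist'))
E
```

```text
clock: 32.12
position: [0.5069, -0.0064, 0.2347]
eef_rot: [-1.562, -0.2, 0.198]
force: [-0.2, 0.5, -0.2]
gripper_width: 0.0586
clock: 32.38
position: [0.5073, -0.004, 0.2338]
eef_rot: [-1.561, -0.203, 0.203]
force: [0.3, 0.8, 0.7]
gripper_width: 0.0585
[ 0.50734806 -0.00400983  0.23376038]
```

View pics/w19.png

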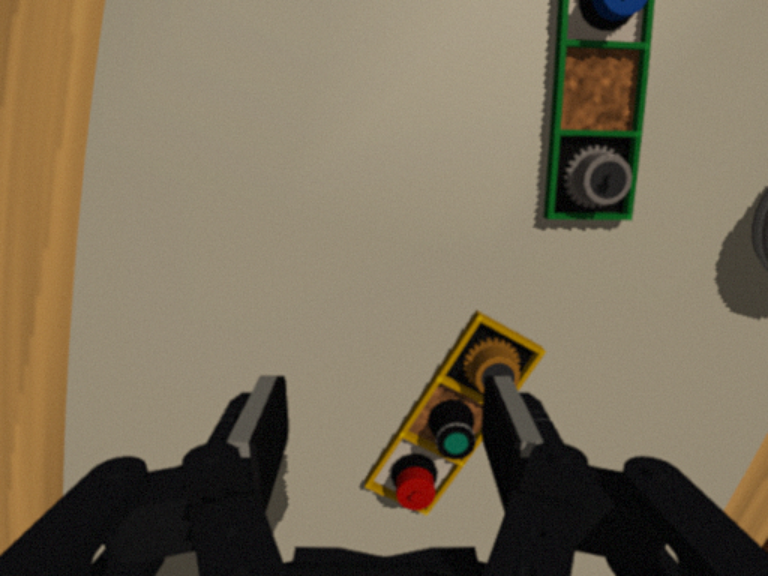

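View pics/s19.png

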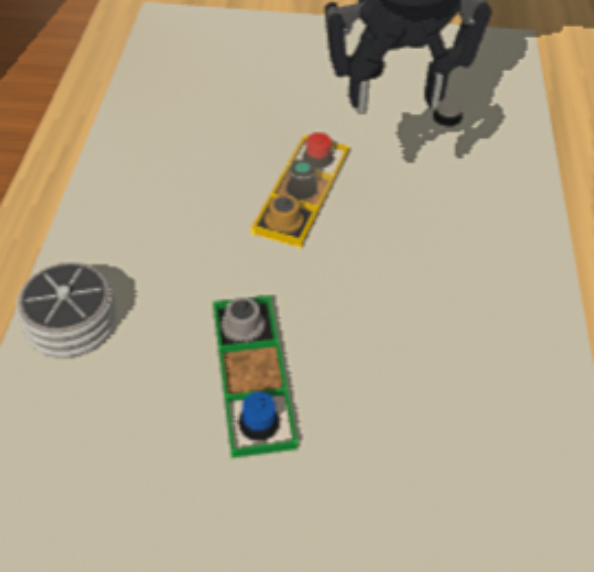

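```bash
python3 - <<'E'
from h import *
ms=camera_model('side');m=dict(np.load('m19.npz'))
tr={'y':((.597,-.132),75.25),'g':((.6228,.1379),-75.2)}
def loc(t,X):
    c,a=tr[t];a=np.radians(a);u=np.array([np.cos(a),np.sin(a)]);v=np.array([u[1],-u[0]]);d=X[:2]-c
    return (np.array([d@v,d@u])*1e3).round(1)
for n,t,p,z in(('brass','y',(285,205),.030),('loupe','y',(303,169),.038),('red','y',(319,143),.034),('steel','g',(242,306),.030),('blue','g',(260,405),.034)):
    print('side',n,loc(t,cast(ms,np.array(p)/2.2+(129.7,89.7),z)[0]))
for n,t,p,z in(('loupe','y',(456,443),.038),('red','y',(415,491),.034),('steel','g',(607,179),.030)):
    print('wrist',n,loc(t,cast(m,np.array(p)/1.5,z)[0]))
b0=cv2.imread('pics/scene0.png')
b=snapshot('scene');cv2.imwrite('pics/sc20.png',cv2.resize(b[90:290,130:370],None,fx=3.2,fy=2.9))
s0=cv2.imread('pics/side0.png');s=snapshot('side')
for n,A,B,x0,y0,x1,y1 in(('basket',s0,s,130,200,190,260),('holder',s0,s,285,108,310,130),('white scene',b0,b,155,155,182,178),('holder sc',b0,b,135,192,160,216),('basket sc',b0,b,318,212,362,254)):
    t=cv2.cvtColor(A[y0:y1,x0:x1],6);r=cv2.matchTemplate(cv2.cvtColor(B[y0-10:y1+10,x0-10:x1+10],6),t,cv2.TM_CCOEFF_NORMED);_,v,_,l=cv2.minMaxLoc(r);print(n,round(v,3),(l[0]-10,l[1]-10))
E
```

```text
side brass [-0.5 59.6]
side loupe [-1.5  2.8]
side red [ -2.2 -53.2]
side steel [-1.  62.9]
side blue [  1.6 -58.1]
wrist loupe [ 1.  -0.9]
wrist red [ -1.5 -57. ]
wrist steel [-0.6 59.1]
basket 1.0 (0, 0)
holder 0.45 (-1, 0)
white scene 0.594 (0, 0)
holder sc 0.999 (0, 0)
basket sc 1.0 (0, 0)
```

View pics/sc20.png

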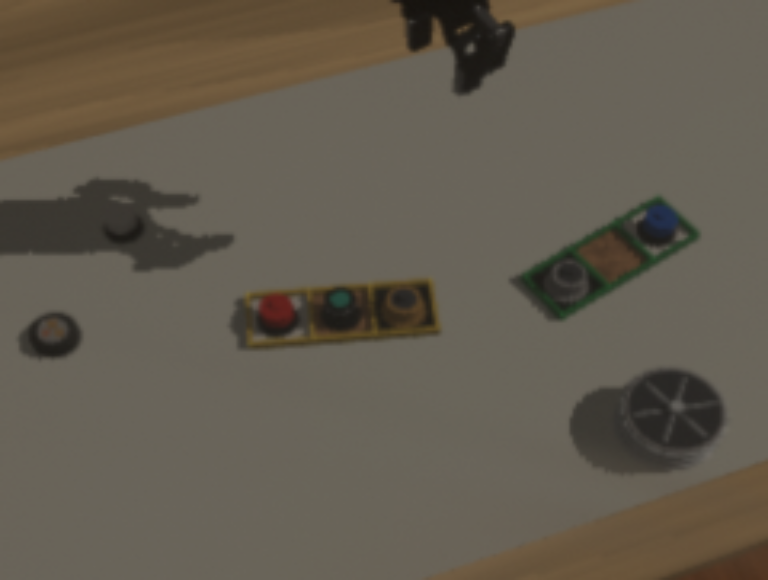

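All five parts read upright and within 5 mm of their bay centres. The holder and basket match their start pictures. The white pot sits where it was, with the arm's shadow on it. Handing in.

```bash
python3 -c "
from station import *
s=get_state();print(s['clock'],s['force']);job_done()"
```

```text
32.575 [-0.02523395  0.50998429  0.50427878]
the job is handed in; nothing more can be done
```

Both kits are made up, and I handed the job in at about 32.6 s of the 115 s allowed. In the yellow tray, the brass barrel is in the black bay, the loupe in cork and the red pot in white. In the green tray, the steel barrel is in the black bay, the blue pot in white, and cork is empty. I lowered each part until the wrist felt the floor (2–5 N) before releasing it.

- **Positions:** my last pictures put all five parts within about 5 mm of their bay centres, against the 12 mm allowed, and they look upright. The side and wrist views disagreed by up to 4 mm along the trays. Brass and blue were measured in the side view only.
- **Basket and holder:** both matched their start pictures with no shift in the scene view.
- **Weaker checks:** the white pot matched at zero shift but only with a 0.59 score, because the arm's shadow lay on it. The side-view match for the holder was also poor (0.45, offset 1 pixel), probably because the gripper or its shadow was in the way.

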